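Load the polarimeter: tube, hold-down bridge, sliding cover

TASK

Load the polarimeter: lay the steel sample tube from its rest into the two V saddles in the open chamber, set the hold-down bridge across it so that it sits flat on the chamber's two ledges, then slide the cover fully shut over them. Push the cover along its centre line, for it binds when pushed off-centre, and leave the petri dish and the crucible where they stand.

Things in the scene. Friction and masses are not known exactly. Their poses are not given: they have to be found in the camera images.
- polarimeter: White box-shaped instrument, fixed, 346 mm long, 172 mm wide over its rails. Origin on the worktop under the centre of its open chamber; y: long axis, towards the closed end (left at yaw 0; yaw -0.1 to 0.2 rad), z up. Chamber: x -68 to 68, y -74 to 74, floor z 6, walls to z 72 mm; beyond y -84 the parked cover. Rails on the side walls: x 75 to 86 mm each side, z 72 to 84, y -220 to 84 mm.
- tube_seat (a point): Where the tube's origin belongs: in the chamber, 28 mm above the worktop over the polarimeter's origin, the tube along the polarimeter's y. Two V saddles, 12 mm thick, at 38 mm either side of it along y, hold the barrel; the tube has 9 mm of play each way along y.
- bridge_seat (a point): Where the bridge's origin belongs: 30 mm above the worktop over the polarimeter's origin, bridge's x along the polarimeter's x (either way). Its ends rest on two ledges, x 54 to 68 mm each side, tops 42 mm above the worktop; between 6 mm high ribs on the ledges it has 4 mm of play each way in y, and 6 mm in x between the walls.
- cover: Flat steel cover, loose, 144 mm (x) by 160 mm (y) by 5 mm; 36 mm ears at mid length run captive in the rails (1.5 mm side play). Origin: centre of its underside, 72 mm above the worktop; y: closing direction. Starts 158 to 172 mm short of shut. Shut, against its stop, its origin is at x = y = 0 of the polarimeter. 0.25 kg, friction only. Passes 2 mm over a seated bridge, strikes others.
- cover_push (a point): Where to push the cover: middle of the outer (-y) face of its upstand, 94 mm above the worktop, 80 mm behind the cover's origin; ends at y = -80 mm of the polarimeter. The upstand runs along the cover's trailing edge: 120 mm wide in x, 8 mm thick, 77 to 107 mm above the worktop. Pushed near an end of the upstand the cover skews and binds.
- tube_rest: White fixed rest, 60 x 110 mm, with two V saddles at y -38 and +38 mm (64 mm free between them), on which the tube lies at the start, its axis 28 mm above the worktop. Origin: centre of its underside, z up, tube along its y. It and the bridge may change places.
- sample_tube: Steel sample tube lying level, 130 mm long: barrel 24 mm in diameter, a cap 32 mm in diameter and 12 mm long on each end. Origin at its middle on its axis; its y axis is the tube's axis. About 0.16 kg. Grip it across the barrel at the middle, between the saddles.
- bridge: Aluminium hold-down bridge standing on the worktop: plate 124 mm (x) by 48 mm (y), z 12 to 18 mm, on two cheeks (x 18 to 24 mm each side, z 0 to 12) that straddle the tube when seated; on top a grip rib 60 mm long in x, 14 mm thick in y, z 18 to 40 mm. Origin: centre, under the cheeks, z up. About 0.15 kg. Starts with its x roughly along world y.
- petri_dish: Bystander: small glass petri dish, 50 mm wide, 14 mm high, on the worktop in front; origin under its centre.
- crucible: Bystander: white porcelain crucible, 40 mm wide, 36 mm high, behind the instrument; origin under its centre.
Mind the look-alikes: they are no part of the job. There is more than one size of the sample_tube; the one meant has the size given above.

How it is judged:
On the way, in this order (a step that is already met when the one before it is completed fails the run):
1. the sample tube lies released in the chamber's two saddles (x of sample_tube in the frame of polarimeter between -0.004 and 0.004 m and y of sample_tube in the frame of polarimeter between -0.012 and 0.012 m and z of sample_tube in the frame of polarimeter between 0.025 and 0.031 m and angle between the y axis of sample_tube and the y axis of polarimeter, either way round below 0.08 rad and contact force between sample_tube and the fingers below 0.2 N), for 0.2 s.
2. the bridge sits flat on both ledges, across the tube, released (x of sample_tube in the frame of polarimeter between -0.004 and 0.004 m and y of sample_tube in the frame of polarimeter between -0.012 and 0.012 m and z of sample_tube in the frame of polarimeter between 0.025 and 0.031 m and angle between the y axis of sample_tube and the y axis of polarimeter, either way round below 0.08 rad and x of bridge in the frame of polarimeter between -0.008 and 0.008 m and y of bridge in the frame of polarimeter between -0.006 and 0.006 m and z of bridge in the frame of polarimeter between 0.027 and 0.033 m and angle between the x axis of bridge and the x axis of polarimeter, either way round below 0.15 rad and angle between bridge's own z axis and vertical below 0.06 rad and contact force between bridge and the fingers below 0.2 N), for 0.2 s.
3. the cover is fully shut (x of sample_tube in the frame of polarimeter between -0.004 and 0.004 m and y of sample_tube in the frame of polarimeter between -0.012 and 0.012 m and z of sample_tube in the frame of polarimeter between 0.025 and 0.031 m and angle between the y axis of sample_tube and the y axis of polarimeter, either way round below 0.08 rad and x of bridge in the frame of polarimeter between -0.008 and 0.008 m and y of bridge in the frame of polarimeter between -0.006 and 0.006 m and z of bridge in the frame of polarimeter between 0.027 and 0.033 m and angle between the x axis of bridge and the x axis of polarimeter, either way round below 0.15 rad and angle between bridge's own z axis and vertical below 0.06 rad and y of cover in the frame of polarimeter between -0.004 and 0.004 m and x of cover in the frame of polarimeter between -0.004 and 0.004 m and z of cover in the frame of polarimeter between 0.069 and 0.076 m), for 0.2 s.
At the end, for the whole second after the job is handed in: Tube in both saddles (4 mm across, 12 mm along, 3 mm in height, 0.08 rad); bridge flat on its ledges (8 mm along it, 6 mm across, 3 mm in height, yaw 0.15, tilt 0.06 rad); cover in its rails, shut to within 4 mm (underside 69 to 76 mm up); all three at rest; bystanders within 30 mm of their start (all of step 3 and linear speed of each of sample_tube, bridge, cover below 0.02 m/s); the robot touches nothing.
It fails at once if petri dish moved by more than 30 mm (distance of petri_dish from where it was at the start of the episode above 0.03 m).
It fails at once if crucible moved by more than 30 mm (distance of crucible from where it was at the start of the episode above 0.03 m).
It also fails if it takes over 69 s, if anything falls off the work surface, if the arm or the gripper's body presses on something with over 40 N, if the wrist force passes 120 N, or if a joint passes its speed limit or range.

ROBOT

A 6-joint arm with a two-finger parallel gripper is mounted at the origin on a cart in front of the work surface, level with it; the furniture and walls round the work are solid. World frame = base frame: x ahead of the robot, y to its left, z up, the work surface at z = 0. Lengths are in m, angles in rad, forces in N, time in s.
With the tool pointing down it reaches from about 0.3 to 0.875 m from the base axis. Payload 4.2 kg.
Tool frame: the origin (TCP) lies midway between the tips of the shut fingers; the grasp point (between the pads) lies pinch_z behind it (pinch_z is the distance from the TCP to the grasp point, in m); z points along the fingers, y is the line along which they close (so a half turn about z gives the same grasp; the last joint's range is limited). The gripper opens to 85 mm and grips with 20 to 120 N. Pads are 22 mm wide; open, the fingers measure 114 mm over their backs; the gripper's body (76 mm by 85 mm) begins 54 mm behind the grasp point. The pads swing forward as they close: fully open they stand 13 mm farther back than shut.
Start: joints at [-1.285, 0.32, 1.565, -0, 1.257, -0.02], TCP at [0.173, -0.548, 0.231] pointing down, gripper open.
Joint ranges: [-3.11, 3.11], [-0.84, 2.01], [0.21, 2.61], [-1.34, 4.49], [0.05, 2.63], [-2.56, 2.56]. Speed limits (rad/s): [2.57, 2.57, 3.14, 3.14, 3.14, 3.14].

INTERFACE

Orientations are given as [roll, pitch, yaw] about the fixed x, y, z axes, in that order (R = Rz(yaw) Ry(pitch) Rx(roll)).
In Python, from workcell import * gives the robot as it stands.
- The arm moves only by the tool jog_arm, never from a script. Its argument "motion" is a list of rows, each a list of 2 entries, a list of its own where there are three numbers: the shift along the tool's x, y, z in cm, then the turn about the tool's z in degrees. In form: [[[dx, dy, dz], roll], ...]. A call has 1 to 12 rows; each row shifts and turns the commanded pose from where the row before left it, along the tool's axes as they then stand; what a row does not reach is not made up. A row lasts 1/10 s, in which the tool goes at most 50 mm and 8.59 degrees, less where a joint would pass 70% of its speed; a pose out of reach is approached as far as the arm can. A call is refused whole if a number of a shift passes 5 or a number of a turn 8.59, either way. A call with a gripper value outside its range is refused whole. "fingers" is the closure in counts, from 0 (fully open) to 255 (shut), set as the call begins (left out, the last holds). The fingers move at their own pace and stop on an object; "newtons" is the grip in N (left out, the last holds). Time passes only in rows, so rows that do not move let the fingers close. It gives the time, the measured TCP pose, the force, the opening and the grip force at its end, in the units of the state.
- get_obs(): the state, without advancing time (a new reading comes with each control period).
- capture(name): name is "side" or "top" or "wrist"; returns the picture (384x512x3 uint8, blue, green, red); there is no depth.
- calibration(name): a dict with "intrinsics" (3x3 intrinsics, pixels), "k1" (the pictures are not rectified: a ray, as slopes to the right and down, at radius r is drawn at 1 + k1 r^2 times it, then the intrinsics apply), "camera_from_world" (4x4, takes a point from world to camera coordinates). Camera axes: x right, y up, looking along -z (the intrinsics and any distortion apply to the point x, -y, -z); pixel columns grow to the right and rows downward; lengths in m; the calibration is good to about 2 mm. A picture is of the moment at which its call begins: read the wrist's pose just before it. calibration takes no time and is no camera call; for the wrist camera it gives the pose at the moment of the call.
- finish_job(): hands the job in; it is judged then, once.
Trained networks look in the newest picture that a camera, given by its name, has taken for a name from the list of things; names that differ only in an ending like _2 or _b are one class to them, and where a whole thing is asked for, a point or a joint stands for the part that bears it (a point fixed in the world has none). Each returns a list of dicts, best first, with "p" (0 to 1); they miss things now and then, are a little off and sometimes report something else, mostly with a low value. They report only what shows in the picture. A call takes as long as a camera call. They do not tell look-alikes from the thing itself.
- recognise(label, camera): "rect" ([left, top, width, height] in pixels, round what is visible of it).
- outline_of(label, camera): "mask" (384x512 bool, what is visible of it) and "rect" ([left, top, width, height] in pixels, round what is visible of it).
The state is a dict: "t": time; "q": joint angles; "qvel": joint speeds; "joint_torque": joint torques, N m; "eef_pos": TCP position; "tcp_rot": TCP orientation; "ft_force": force on the tool from outside, world axes, zero at the start; "moment": the same for the moment, N m; "grip_width": finger opening in m; "grip_force": force on a finger pad.
Only numpy, scipy, OpenCV 4.12 (cv2) and the standard library are available. Lean on these libraries where they do the work, as an engineer would, in place of code of your own. Each camera call takes 0.05 s, during which the arm holds its last target. There are 200 camera calls.

## Working session

There is one attempt and no reset: what is moved stays moved. The work goes in short steps, Python scripts to look and compute and a tool call to move; the robot and the scene stay as the last step left them, time stands still between calls to the robot, and variables do not carry over. Pictures are saved under pics/ and viewed, at most 10 in all, crops included, and the job is handed in when it is done.

Besides the shell and the picture viewer there is one more tool, called as name([rows], argument=value, ...), one row to a line, values as JSON. jog_arm: Moves the arm, as the interface text tells. Its arguments: {"type":"object","properties":{"motion":{"type":"array"},"fingers":{"type":"number"},"newtons":{"type":"number"}},"required":["motion"]}

```bash
ls; mkdir -p pics; python3 - <<'E'
from workcell import *
import cv2,numpy as np
o=get_obs();print(o)
a=capture("top");b=capture("side")
cv2.imwrite("pics/top.png",a);cv2.imwrite("pics/side.png",b)
for n in ["polarimeter","cover","sample_tube","bridge","tube_rest","petri_dish","crucible"]:
  for c in ["top","side"]:
    print(n,c,[(round(d["p"],2),[int(x) for x in d["rect"]]) for d in recognise(n,c)])
print(calibration("top"))
E
```

```text
pics
{'t': 0.0, 'q': array([-1.28499953e+00,  3.20325619e-01,  1.56567338e+00, -5.76813574e-06,
        1.25738364e+00, -2.00316266e-02]), 'qvel': array([ 0.00130937,  0.00247913,  0.00018534,  0.00026469, -0.00026591,
        0.00129661]), 'joint_torque': array([ 1.02146882e-03, -4.15513015e+01, -2.34160531e+01,  1.48795316e-04,
        8.15352949e-03, -2.38409842e-05]), 'eef_pos': array([ 0.17297274, -0.5478758 ,  0.23046507]), 'tcp_rot': array([-3.13980291e+00, -3.03711946e-05,  3.05830179e-01]), 'ft_force': array([-0.49729051,  0.92632992, -1.24946037]), 'moment': array([ 0.00622038, -0.03924972,  0.0076843 ]), 'grip_force': 0.0, 'grip_width': 0.08565156477663646}
polarimeter top [(0.66, [246, 142, 125, 68])]
polarimeter side [(0.69, [202, 126, 110, 103])]
cover top [(0.64, [305, 146, 66, 56])]
cover side [(0.72, [209, 283, 43, 52]), (0.66, [237, 121, 74, 43])]
sample_tube top [(0.75, [132, 220, 49, 17]), (0.49, [156, 177, 31, 20])]
sample_tube side [(0.98, [211, 270, 41, 58]), (0.86, [188, 254, 13, 38])]
bridge top [(0.68, [280, 238, 49, 24])]
bridge side [(0.88, [319, 180, 31, 34])]
tube_rest top [(0.64, [137, 218, 42, 25])]
tube_rest side [(0.87, [208, 280, 44, 54])]
petri_dish top [(0.82, [224, 238, 19, 16]), (0.35, [241, 142, 126, 67])]
petri_dish side [(0.73, [287, 239, 20, 14]), (0.71, [210, 269, 42, 58]), (0.3, [201, 127, 113, 100])]
crucible top [(0.67, [225, 123, 13, 17])]
crucible side [(0.77, [167, 194, 14, 17]), (0.34, [239, 119, 69, 49])]
{'intrinsics': array([[355.56271462,   0.        , 254.35449283],
       [  0.        , 355.56271462, 188.74382031],
       [  0.        ,   0.        ,   1.        ]]), 'k1': -0.09637393617726388, 'camera_from_world': array([[ 0.02570927, -0.99966468, -0.00309069,  0.08705824],
       [ 0.97651342,  0.02445204,  0.21406456, -0.59384219],
       [-0.2139172 , -0.00852155,  0.97681463, -0.9053005 ],
       [ 0.        ,  0.        ,  0.        ,  1.        ]])}
```

```bash
cat > h.py <<'E'
from workcell import *
import cv2,numpy as np
from scipy.optimize import least_squares
def project(P,cal):
    P=np.atleast_2d(P);T=cal["camera_from_world"];c=P@T[:3,:3].T+T[:3,3]
    s=np.c_[c[:,0],-c[:,1]]/-c[:,2:3]
    s=s*(1+cal["k1"]*(s**2).sum(1,keepdims=True))
    K=cal["intrinsics"];return s*[K[0,0],K[1,1]]+[K[0,2],K[1,2]]
def to_plane(px,z,cal):
    px=np.atleast_2d(np.array(px,float));K=cal["intrinsics"];d=(px-[K[0,2],K[1,2]])/[K[0,0],K[1,1]]
    s=d.copy()
    for _ in range(20): s=d/(1+cal["k1"]*(s**2).sum(1,keepdims=True))
    T=cal["camera_from_world"];R=T[:3,:3];o=-R.T@T[:3,3]
    r=np.c_[s[:,0],-s[:,1],-np.ones(len(s))]@R
    return o+r*((z-o[2])/r[:,2])[:,None]
def frame(p,x,y,yaw):
    p=np.atleast_2d(np.array(p,float));c,s=np.cos(yaw),np.sin(yaw)
    return np.c_[x+c*p[:,0]-s*p[:,1],y+s*p[:,0]+c*p[:,1],p[:,2]]
E
python3 - <<'E'
from h import *
a=cv2.imread("pics/top.png");b=cv2.imread("pics/side.png")
cv2.imwrite("pics/t2.png",cv2.resize(a[100:280,110:390],(800,514),interpolation=cv2.INTER_CUBIC))
cv2.imwrite("pics/s2.png",cv2.resize(b[100:350,150:400],(600,600),interpolation=cv2.INTER_CUBIC))
ct=calibration("top");cs=calibration("side")
print("tubes",to_plane([[156.5,228.5],[171.5,187]],.028,ct)[:,:2],"bridge",to_plane([304,250],.02,ct),"dish",to_plane([233,246],.01,ct),"cruc",to_plane([231,131],.02,ct))
print(to_plane([231,300],.028,cs),to_plane([195,273],.028,cs),to_plane([334,197],.02,cs))
E
```

```text
tubes [[0.47905354 0.3724728 ]
 [0.59859684 0.33881984]] bridge [[ 0.43139887 -0.03909567  0.02      ]] dish [[0.43815332 0.15800994 0.01      ]] cruc [[0.77497685 0.1763536  0.02      ]]
[[0.47701364 0.37914806 0.028     ]] [[0.57979383 0.35304859 0.028     ]] [[ 0.43053315 -0.03885794  0.02      ]]
```

View pics/t2.png

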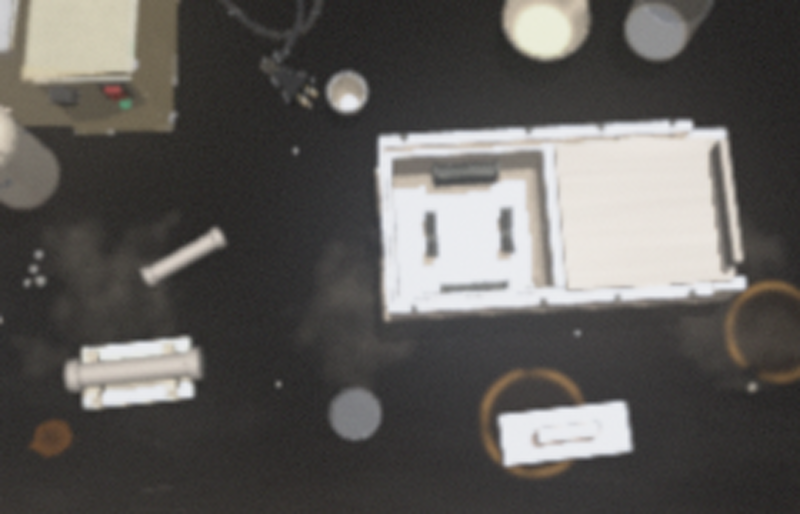

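View pics/s2.png

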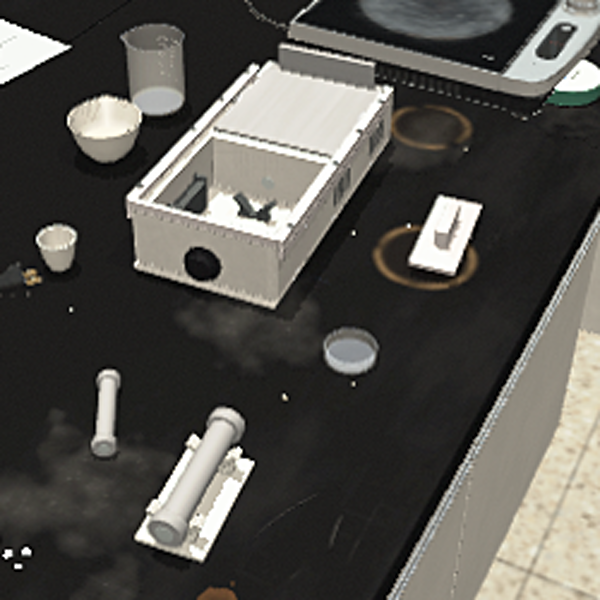

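```bash
cat >> h.py <<'E'
def wrap(a): return (a+np.pi)%(2*np.pi)-np.pi
def go(x,y,z,yaw=None,half=True):
    """print remaining shift in tool axes now (cm) and turn (deg)"""
    o=get_obs();p=o["eef_pos"];t=o["tcp_rot"][2];c,s=np.cos(t),np.sin(t);d=np.array([x,y,z])-p
    tx,ty,tz=100*np.array([c*d[0]+s*d[1],s*d[0]-c*d[1],-d[2]])
    turn=0
    if yaw is not None:
        a=wrap(yaw-t)
        if half: a=(a+np.pi/2)%np.pi-np.pi/2
        turn=-np.degrees(a)
    print("shift cm %.2f %.2f %.2f turn %.2f"%(tx,ty,tz,turn))
E
python3 - <<'E'
from h import *
import workcell
try: print("pinch",workcell.pinch_z)
except Exception as e: print([n for n in dir(workcell) if n[0]!='_'])
T=calibration("wrist")["camera_from_world"];o=get_obs();R=T[:3,:3];cam=-R.T@T[:3,3]
print(cam-o["eef_pos"],R[2],R[1]);print(calibration("wrist")["intrinsics"][0])
ct=calibration("top")
f=lambda u,v:[110+u/2.857,100+v/2.857]
print(to_plane([f(380,136),f(690,122),f(387,308),f(745,280)],.084,ct))
print(to_plane([f(75,375),f(195,363)],.035,ct))
go(.36,-.2,.38)
E
```

```text
pinch 0.0187
[0.06241819 0.01951608 0.1431585 ] [0.24783531 0.07768374 0.96568261] [ 0.92109451  0.2900481  -0.25972485]
[273.82355222   0.         257.02482426]
[[ 0.70194277  0.13603744  0.084     ]
 [ 0.72452227 -0.16396727  0.084     ]
 [ 0.53504922  0.12409578  0.084     ]
 [ 0.5695586  -0.21077008  0.084     ]]
[[0.46888478 0.42705752 0.035     ]
 [0.48424355 0.30986088 0.035     ]]
shift cm 28.31 -27.59 -14.86 turn 0.00
```

jog_arm([
  [[3, -2.9, -1.6], 0],
  [[3, -2.9, -1.6], 0],
  [[3, -2.9, -1.6], 0],
  [[3, -2.9, -1.6], 0],
  [[3, -2.9, -1.6], 0],
  [[3, -2.9, -1.6], 0],
  [[3, -2.9, -1.6], 0],
  [[3, -2.9, -1.6], 0],
  [[3, -2.9, -1.6], 0],
])

```text
t: 1.7
eef_pos: [0.3524, -0.2165, 0.3762]
tcp_rot: [3.141, -0.001, 0.305]
ft_force: [1.7, -0.3, 0.3]
grip_width: 0.0856
grip_force: 0.0
```

```bash
python3 - <<'E'
from h import *
print(get_obs()["eef_pos"]);go(.46,.1,.38,np.pi/2)
E
```

```text
[ 0.35236086 -0.21652608  0.37623135]
shift cm 19.79 -26.95 -0.38 turn -72.50
```

jog_arm([
  [[2.2, -3, 0], -8],
  [[2.6, -2.6, 0], -8],
  [[2.9, -2.3, 0], -8],
  [[3.2, -1.8, 0], -8],
  [[3.4, -1.4, 0], -8],
  [[3.6, -0.9, 0], -8],
  [[3.7, -0.4, 0], -8],
  [[3.7, 0.2, 0], -8],
  [[3.6, 0.7, 0], -8],
  [[0, 0, 0], 0],
])

```text
t: 2.7
eef_pos: [0.4602, 0.0999, 0.3747]
tcp_rot: [-3.141, -0.001, 1.569]
ft_force: [0.1, 0.4, -0.2]
grip_width: 0.0853
grip_force: 0.0
```

```bash
python3 - <<'E'
from h import *
a=capture("wrist");cv2.imwrite("pics/w1.png",a);np.save("w1.npy",a)
cal=calibration("wrist");import pickle;pickle.dump(cal,open("w1.pkl","wb"))
o=get_obs();print(o["eef_pos"],o["tcp_rot"])
for n in ["polarimeter","sample_tube","bridge","tube_rest","cover"]:
    print(n,[(round(d["p"],2),[int(x) for x in d["rect"]]) for d in recognise(n,"wrist")])
E
```

```text
[0.4594715  0.09804275 0.37480622] [-3.14064703e+00  3.49211768e-04  1.56504355e+00]
polarimeter [(0.64, [301, 132, 109, 186])]
sample_tube [(0.56, [261, 0, 19, 35]), (0.56, [321, 2, 37, 43])]
bridge [(0.71, [226, 198, 33, 62])]
tube_rest [(0.89, [249, 2, 38, 26])]
cover []
```

View pics/w1.png

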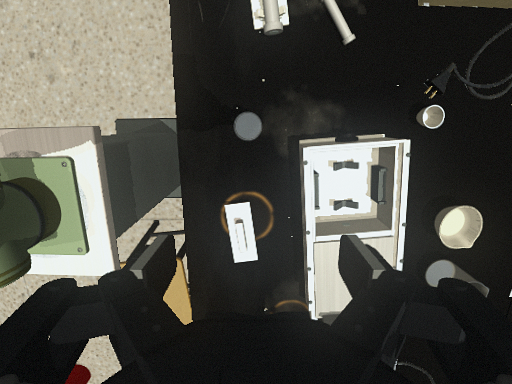

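```bash
python3 - <<'E'
from h import *
import pickle
a=cv2.imread("pics/w1.png");cv2.imwrite("pics/w1c.png",cv2.resize(a[125:325,295:420],(375*4//3,600*4//3*3//4) if 0 else (375,600),interpolation=cv2.INTER_CUBIC))
go(.477,.36,.2,np.pi/2+.13)
E
```

```text
shift cm 26.46 1.53 17.56 turn -8.05
```

View pics/w1c.png

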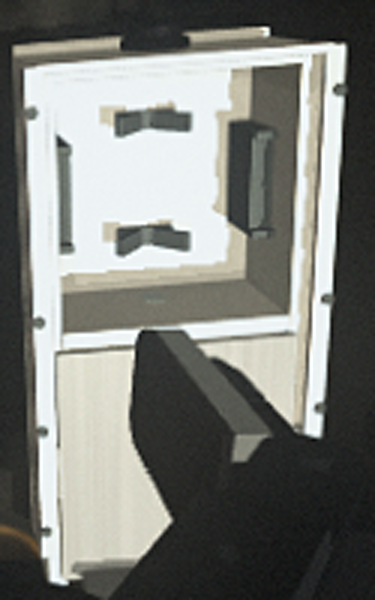

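jog_arm([
  [[3.7, 0.2, 2.5], 0],
  [[3.7, 0.2, 2.5], 0],
  [[3.7, 0.2, 2.5], 0],
  [[3.7, 0.2, 2.5], 0],
  [[3.7, 0.2, 2.5], 0],
  [[3.7, 0.2, 2.5], 0],
  [[3.7, 0.2, 2.5], -7],
  [[0, 0, 0], 0],
])

```text
t: 3.8
eef_pos: [0.4742, 0.3571, 0.1962]
tcp_rot: [-3.136, 0.002, 1.688]
ft_force: [-0.9, -1.1, -0.2]
grip_width: 0.0855
grip_force: 0.0
```

```bash
python3 - <<'E'
from h import *
a=capture("wrist");cv2.imwrite("pics/w2.png",a)
cal=calibration("wrist")
o=get_obs();print(o["eef_pos"],o["tcp_rot"])
for n,z in [("sample_tube",.036),("tube_rest",0.0)]:
  for d in outline_of(n,"wrist")[:2]:
    m=d["mask"].astype(np.uint8);c=max(cv2.findContours(m,0,1)[0],key=len)[:,0,:]
    P=to_plane(c,z,cal)[:,:2].astype(np.float32)
    print(n,d["p"],d["rect"],cv2.minAreaRect(P))
E
```

```text
[0.47480942 0.35556678 0.19815677] [-3.13803144e+00  2.26391405e-03  1.68506014e+00]
sample_tube 0.84 [247.6, 104.1, 29.5, 120.3] ((0.480045884847641, 0.3684171736240387), (0.030808527022600174, 0.13355250656604767), 7.239882946014404)
sample_tube 0.57 [331.7, 172.7, 42.2, 66.2] ((0.5879932641983032, 0.3390522599220276), (0.02018853649497032, 0.08908511698246002), 32.000423431396484)
tube_rest 0.93 [235.1, 117.1, 55.4, 85.2] ((0.5005888938903809, 0.3764578402042389), (0.019480496644973755, 0.11166875064373016), 8.226576805114746)
```

View pics/w2.png

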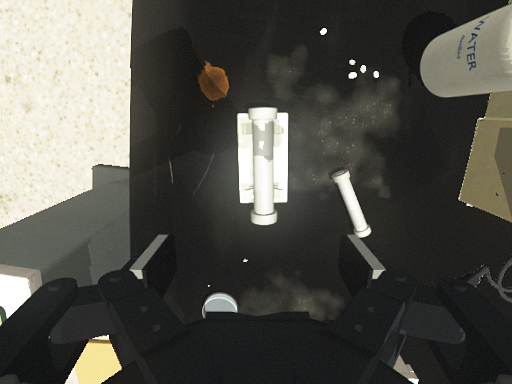

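```bash
python3 - <<'E'
from h import *
go(.480,.3685,.012,1.697)
import pickle
cal=pickle.load(open("w1.pkl","rb"))
# rims (crop px/3 + offset) rail top outer corners & cover/rail
f=lambda u,v:[295+u/3,125+v/3]
print(to_plane([f(24,72),f(347,45),f(46,585)],.084,cal))
# saddles centres at z~.03?: V bottoms
print(to_plane([f(150,112),f(150,228)],.018,cal))
def res(p):
    W=frame([[-.086,.084,.084],[.086,.084,.084],[-.086,-.220,.084]],*p)
    return (project(W,cal)-np.array([f(24,72),f(347,45),f(46,585)])).ravel()
r=least_squares(res,[.625,.046,.075]);print(r.x,r.fun)
E
```

```text
shift cm 1.35 0.57 18.87 turn -0.81
[[ 0.53169428  0.11908642  0.084     ]
 [ 0.70374646  0.13346893  0.084     ]
 [ 0.55873899 -0.20354431  0.084     ]]
[[0.62139879 0.08768938 0.018     ]
 [0.62705247 0.01317575 0.018     ]]
[0.6249986  0.03894265 0.09063961] [-0.05787462  2.71611899 -0.66419195  1.95505413  0.720344   -6.80227671]
```

jog_arm([
  [[0.7, 0.3, 4], -0.8],
  [[0.65, 0.3, 4], 0],
  [[0, 0, 4], 0],
  [[0, 0, 3], 0],
  [[0, 0, 2], 0],
  [[0, 0, 1.4], 0],
  [[0, 0, 0.5], 0],
  [[0, 0, 0], 0],
])

```text
t: 4.75
eef_pos: [0.4804, 0.3692, 0.0119]
tcp_rot: [3.141, -0.0, 1.697]
ft_force: [0.4, 0.7, 0.4]
grip_width: 0.0855
grip_force: 0.0
```

jog_arm([
  [[0, 0, 0], 0],
  [[0, 0, 0], 0],
  [[0, 0, 0], 0],
  [[0, 0, 0], 0],
  [[0, 0, 0], 0],
  [[0, 0, 0], 0],
], fingers=255, newtons=40)

```text
t: 5.35
eef_pos: [0.4786, 0.3695, 0.0119]
tcp_rot: [-3.14, 0.0, 1.698]
ft_force: [-3.3, -0.2, 4.9]
grip_width: 0.0228
grip_force: 38.9
```

jog_arm([
  [[0, 0, -1], 0],
  [[0, 0, -3], 0],
  [[0, 0, -4], 0],
  [[0, 0, -4.5], 0],
  [[0, 0, -4.5], 0],
  [[0, 0, 0], 0],
])

```text
t: 5.95
eef_pos: [0.483, 0.3719, 0.1891]
tcp_rot: [3.128, -0.007, 1.699]
ft_force: [1.7, 0.7, -1.6]
grip_width: 0.0226
grip_force: 39.5
```

```bash
python3 - <<'E'
from h import *
print(get_obs()["grip_width"]);go(.625,.0,.18,1.571+.08)
E
```

```text
0.022583726470890464
shift cm -38.70 9.34 0.91 turn 2.73
```

jog_arm([
  [[-4.4, 0.97, 0], 0.3],
  [[-4.4, 0.97, 0], 0.3],
  [[-4.4, 0.97, 0], 0.3],
  [[-4.4, 0.97, 0], 0.3],
  [[-4.4, 0.97, 0], 0.3],
  [[-4.4, 0.97, 0], 0.3],
  [[-4.4, 0.97, 0], 0.3],
  [[-4.4, 0.97, 0], 0.3],
  [[-4.4, 0.97, 0], 0.3],
  [[-4, 0.97, 0], 0],
  [[0, 0, 0], 0],
  [[0, 0, 0], 0],
])

```text
t: 7.15
eef_pos: [0.6211, -0.0546, 0.1803]
tcp_rot: [-3.14, -0.001, 1.649]
ft_force: [-0.2, 0.3, -1.6]
grip_width: 0.0227
grip_force: 39.5
```

```bash
python3 - <<'E'
from h import *
import pickle
cal=calibration("wrist");a=capture("wrist");cv2.imwrite("pics/w3.png",a)
pickle.dump(cal,open("w3.pkl","wb"))
o=get_obs();print(o["eef_pos"],o["tcp_rot"])
cor=[[sx*.068,y,z] for z in (.072,) for sx in(-1,1) for y in(-.074,.074)]+[[sx*.086,.084,.084] for sx in (-1,1)]+[[0,.038,.02],[0,-.038,.02]]
P=project(frame(cor,.6245,.046,.08),cal);print(P.round())
x0,y0=(P.min(0)-30).astype(int);x1,y1=(P.max(0)+30).astype(int)
x0,y0=max(x0,0),max(y0,0);c=a[y0:y1,x0:x1];s=min(800/c.shape[1],600/c.shape[0]);print(x0,y0,s)
cv2.imwrite("pics/w3c.png",cv2.resize(c,None,fx=s,fy=s,interpolation=cv2.INTER_CUBIC))
E
```

```text
[ 0.62096523 -0.05363273  0.18054262] [-3.13991285e+00 -7.79928236e-04  1.65091744e+00]
[[196. 164.]
 [188. -14.]
 [343. 164.]
 [354. -14.]
 [161. -34.]
 [382. -34.]
 [268.  48.]
 [268. 124.]]
130 0 2.8368794326241136
```

View pics/w3c.png

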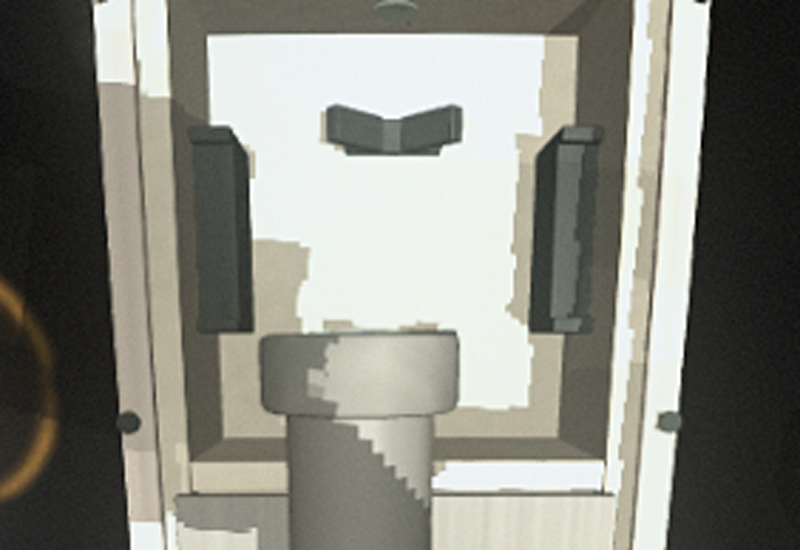

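```bash
python3 - <<'E'
from h import *
import pickle
cal=pickle.load(open("w3.pkl","rb"))
M=np.array([[-.068,-.074,.072],[.068,-.074,.072],[-.068,.074,.006],[.068,.074,.006],[-.068,-.074,.006],[.068,-.074,.006]])
px=np.array([[190,461],[606,459],[208,36],[577,36],[221,440],[560,438]])/2.83688+[130,0]
def res(p): return (project(frame(M,*p),cal)-px).ravel()
r=least_squares(res,[.6245,.046,.08],loss="soft_l1");print(r.x,res(r.x).reshape(-1,2).round(1))
V=project(frame([[0,.038,.016],[-.086,.0,.084],[.086,0,.084]],*r.x),cal);print(((V-[130,0])*2.83688).round())
# tube held: near cap end centre & axis at tube height
o=get_obs();z=o["eef_pos"][2]+.0187-.003
print(z,to_plane(np.array([[288,500],[432,500],[262,345],[458,345],[360,333]])/2.83688+[130,0],z,cal)-o["eef_pos"])
x,y,w=r.x
go(x,y,.12,np.pi/2+w)
E
```

```text
[0.62478712 0.04791317 0.08183899] [[ 0.   0. ]
 [ 0.   0.3]
 [ 0.1  0.5]
 [-0.2  0.3]
 [ 1.2 -1.1]
 [-1.  -0.7]]
[[393. 132.]
 [106. 216.]
 [696. 215.]]
0.19624262409159385 [[-0.01525182  0.0376475   0.0157    ]
 [ 0.00871305  0.03952096  0.0157    ]
 [-0.02077727  0.06245403  0.0157    ]
 [ 0.0103347   0.06487695  0.0157    ]
 [-0.00535992  0.06548541  0.0157    ]]
shift cm 10.09 1.19 6.05 turn -0.10
```

jog_arm([
  [[2.5, 0.3, 0], 0],
  [[3, 0.4, 0], 0],
  [[3, 0.4, 1], 0],
  [[1.6, 0.1, 2], -0.1],
  [[0, 0, 3], 0],
  [[0, 0, 0], 0],
  [[0, 0, 0], 0],
])

```text
t: 7.9
eef_pos: [0.6249, 0.0488, 0.1213]
tcp_rot: [-3.14, 0.0, 1.655]
ft_force: [0.3, -0.8, -2.1]
grip_width: 0.023
grip_force: 39.4
```

```bash
python3 - <<'E'
from h import *
o=get_obs();print(o["eef_pos"],o["tcp_rot"]);go(.6248,.0479,.0125,np.pi/2+.0818)
E
```

```text
[0.62486559 0.04875341 0.12131546] [-3.14036431e+00  2.87875349e-05  1.65474713e+00]
shift cm -0.08 -0.01 10.88 turn 0.12
```

jog_arm([
  [[-0.1, 0, 3], 0],
  [[0, 0, 3], 0],
  [[0, 0, 2], 0],
  [[0, 0, 1.3], 0],
  [[0, 0, 0.8], 0],
  [[0, 0, 0.5], 0],
  [[0, 0, 0.2], 0],
  [[0, 0, 0], 0],
])

```text
t: 8.7
eef_pos: [0.626, 0.0467, 0.014]
tcp_rot: [3.14, 0.0, 1.653]
ft_force: [-0.1, -0.5, -1.5]
grip_width: 0.023
grip_force: 39.6
```

jog_arm([
  [[0, 0, 0.15], 0],
  [[0, 0, 0], 0],
])

```text
t: 8.9
eef_pos: [0.6258, 0.0467, 0.0132]
tcp_rot: [3.141, 0.0, 1.653]
ft_force: [-2.1, -0.1, 3.8]
grip_width: 0.0228
grip_force: 40.1
```

jog_arm([
  [[0, 0, 0], 0],
  [[0, 0, 0], 0],
  [[0, 0, 0], 0],
  [[0, 0, 0], 0],
  [[0, 0, -1], 0],
  [[0, 0, -3], 0],
  [[0, 0, -4], 0],
  [[0, 0, -4], 0],
  [[0, 0, -4], 0],
  [[-4, 0, -1], 0],
  [[-4, 0, 0], 0],
  [[0, 0, 0], 0],
], fingers=110)

```text
t: 10.1
eef_pos: [0.6326, -0.0372, 0.1834]
tcp_rot: [3.139, 0.002, 1.649]
ft_force: [0.2, 0.7, 0.2]
grip_width: 0.0488
grip_force: 0.0
```

```bash
python3 - <<'E'
from h import *
import pickle
cal=calibration("wrist");a=capture("wrist");cv2.imwrite("pics/w4.png",a);pickle.dump(cal,open("w4.pkl","wb"))
o=get_obs();print(o["eef_pos"],o["tcp_rot"],o["grip_width"])
for d in outline_of("sample_tube","wrist")[:2]:
    m=d["mask"].astype(np.uint8);c=max(cv2.findContours(m,0,1)[0],key=len)[:,0,:]
    P=to_plane(c,.030,cal)[:,:2].astype(np.float32)
    print(d["p"],d["rect"],cv2.minAreaRect(P))
go(.431,-.055,.25,np.pi/2+.08)
E
```

```text
[ 0.6321923  -0.03499906  0.18270938] [3.14043906e+00 3.63535466e-04 1.64989671e+00] 0.0485496379785333
0.59 [239.6, 23.8, 28.7, 143.3] ((0.6246516108512878, 0.049332596361637115), (0.030449025332927704, 0.13408859074115753), 4.7188639640808105)
shift cm -0.51 -20.21 -6.77 turn 0.03
```

View pics/w4.png

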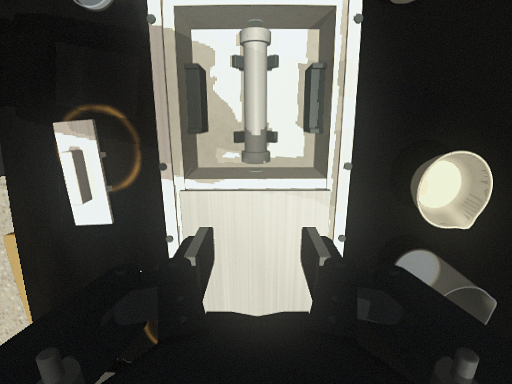

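jog_arm([
  [[-0.5, -4.5, -0.5], 0],
  [[-0.5, -4.5, -0.5], 0],
  [[-1, -4.5, 0], 0],
  [[-1.5, -4.5, 0], 0],
  [[-2, -2.2, 0], 0],
  [[0, 0, 0], 0],
  [[0, 0, 0], 0],
])

```text
t: 10.9
eef_pos: [0.4356, -0.1038, 0.1922]
tcp_rot: [3.14, -0.0, 1.653]
ft_force: [1.2, 0.9, 0.3]
grip_width: 0.0486
grip_force: 0.0
```

```bash
python3 - <<'E'
from h import *
import pickle
cal=calibration("wrist");a=capture("wrist");cv2.imwrite("pics/w5.png",a);pickle.dump(cal,open("w5.pkl","wb"))
o=get_obs();print(o["eef_pos"],o["tcp_rot"],o["grip_width"])
for d in outline_of("bridge","wrist")[:2]:
    m=d["mask"].astype(np.uint8);c=max(cv2.findContours(m,0,1)[0],key=len)[:,0,:]
    P=to_plane(c,.018,cal)[:,:2].astype(np.float32)
    r=cv2.minAreaRect(P);print(d["p"],d["rect"],r)
    go(*r[0],.12,None)
E
```

```text
[ 0.43612104 -0.10371515  0.19212157] [ 3.14034417e+00 -1.68503546e-04  1.65373200e+00] 0.048647070493519545
0.8 [231.7, 69.4, 46.7, 111.7] ((0.4289840757846832, -0.048473089933395386), (0.04736686125397682, 0.12323959916830063), 7.896409511566162)
shift cm 5.56 -0.27 7.20 turn 0.00
```

View pics/w5.png

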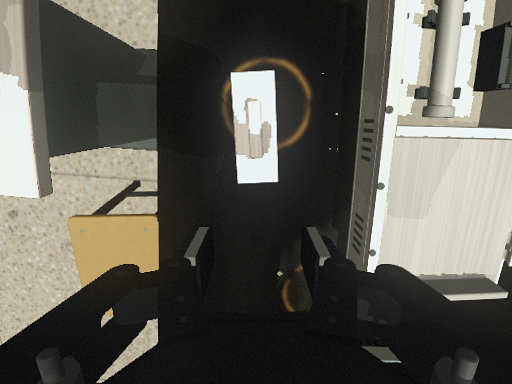

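jog_arm([
  [[3, -0.15, 1], -2.9],
  [[2.6, -0.25, 3], 0],
  [[0, 0, 4], 0],
  [[0, 0, 4], 0],
  [[0, 0, 2], 0],
  [[0, 0, 0], 0],
  [[0, 0, 0], 0],
])

```text
t: 11.7
eef_pos: [0.4265, -0.0487, 0.0519]
tcp_rot: [3.142, -0.0, 1.705]
ft_force: [0.4, -0.5, -0.8]
grip_width: 0.0488
grip_force: 0.0
```

```bash
python3 - <<'E'
from h import *
o=get_obs();print(o["eef_pos"],o["tcp_rot"]);go(.429,-.0485,.0225,1.704)
E
```

```text
[ 0.42647333 -0.04871554  0.05190001] [ 3.14153336e+00 -2.50268335e-05  1.70490654e+00]
shift cm -0.01 0.25 2.94 turn 0.05
```

jog_arm([
  [[0, 0.25, 1.5], 0],
  [[0, 0, 1], 0],
  [[0, 0, 0.4], 0],
  [[0, 0, 0], 0],
])

```text
t: 12.1
eef_pos: [0.428, -0.0489, 0.0229]
tcp_rot: [-3.142, 0.0, 1.704]
ft_force: [-0.0, 0.6, 0.4]
grip_width: 0.0487
grip_force: 0.0
```

jog_arm([
  [[0, 0, 0], 0],
  [[0, 0, 0], 0],
  [[0, 0, 0], 0],
  [[0, 0, 0], 0],
  [[0, 0, 0], 0],
], fingers=255, newtons=50)

```text
t: 12.6
eef_pos: [0.4284, -0.049, 0.0234]
tcp_rot: [3.14, 0.0, 1.704]
ft_force: [-0.5, -0.4, 5.8]
grip_width: 0.0129
grip_force: 50.0
```

jog_arm([
  [[0, 0, -1], 0],
  [[0, 0, -4], 0],
  [[0, 0, -4], 0],
  [[0, 0, -4], 0],
  [[0, 0, -3], 8.5],
  [[0, 0, -1], 8.5],
  [[0, 0, 0], 8.5],
  [[0, 0, 0], 8.5],
  [[0, 0, 0], 8.5],
  [[0, 0, 0], 8.5],
  [[0, 0, 0], 8.5],
  [[0, 0, 0], 8.5],
])

```text
t: 13.8
eef_pos: [0.4274, -0.0488, 0.193]
tcp_rot: [-3.141, 0.0, 0.511]
ft_force: [-0.1, -0.9, -1.0]
grip_width: 0.0127
grip_force: 49.3
```

jog_arm([
  [[0, 0, 0], 8.5],
  [[0, 0, 0], 8.5],
  [[0, 0, 0], 8],
  [[0, 0, 0], 0],
])

```text
t: 14.2
eef_pos: [0.4274, -0.0488, 0.193]
tcp_rot: [3.142, 0.0, 0.081]
ft_force: [0.4, 0.7, -1.3]
grip_width: 0.0127
grip_force: 49.3
```

```bash
python3 - <<'E'
from h import *
o=get_obs();print(o["eef_pos"],o["tcp_rot"],o["grip_width"])
go(.6247,.0485,.17,.0818)
go(.6247-.12,.0485-.01,.17,.0818)
E
```

```text
[ 0.4274425  -0.04882611  0.19298235] [3.14159079e+00 3.87819289e-04 8.09359292e-02] 0.012689770194882903
shift cm 20.45 -8.11 2.30 turn -0.05
shift cm 8.41 -8.08 2.30 turn -0.05
```

```bash
python3 - <<'E'
from h import *
cal=calibration("wrist");a=capture("wrist");cv2.imwrite("pics/w6.png",a)
o=get_obs();p=o["eef_pos"];t=o["tcp_rot"][2]
for d in outline_of("bridge","wrist")[:2]:
    m=d["mask"].astype(np.uint8);c=max(cv2.findContours(m,0,1)[0],key=len)[:,0,:]
    P=to_plane(c,p[2]-.005,cal)[:,:2]-p[:2]
    L=P@np.array([[np.cos(t),np.sin(t)],[np.sin(t),-np.cos(t)]]).T
    print(d["p"],d["rect"],L.min(0),L.max(0))
    far=L[L[:,0]>L[:,0].max()-.004];print(far[:,1].min(),far[:,1].max(),cv2.minAreaRect(L.astype(np.float32)))
c=a[0:384,100:420];cv2.imwrite("pics/w6c.png",c)
E
```

```text
0.62 [213.3, 123.0, 93.6, 191.1] [-0.0556407  -0.02350943] [0.06340605 0.02417455]
-0.02305355224006508 0.023622094762320134 ((0.00389278307557106, 0.00031949207186698914), (0.11904702335596085, 0.047677166759967804), 0.09398285299539566)
```

View pics/w6c.png

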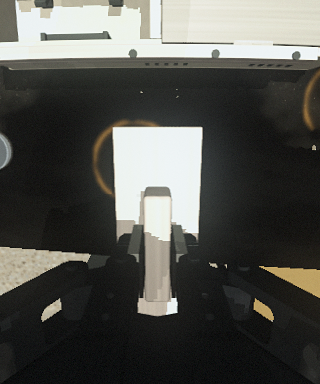

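jog_arm([
  [[4, -1.6, 0], 0],
  [[4, -1.6, 0], 0],
  [[4, -1.6, 0], 0],
  [[4, -1.6, 1], 0],
  [[4.2, -1.65, 2], 0],
  [[0, 0, 3], 0],
  [[0, 0, 0], 0],
  [[0, 0, 0], 0],
])

```text
t: 15.1
eef_pos: [0.622, 0.0474, 0.1325]
tcp_rot: [3.141, 0.002, 0.082]
ft_force: [0.8, -0.7, -1.2]
grip_width: 0.0128
grip_force: 49.3
```

```bash
python3 - <<'E'
from h import *
o=get_obs();print(o["eef_pos"],o["tcp_rot"],o["grip_width"])
go(.6237,.0481,.0535,.0818)
E
```

```text
[0.62195665 0.04744621 0.13249726] [3.14146720e+00 2.33260155e-03 8.17830134e-02] 0.01281483995437234
shift cm 0.18 -0.05 7.90 turn -0.00
```

jog_arm([
  [[0.15, -0.05, 2], 0],
  [[0, 0, 2], 0],
  [[0, 0, 1.5], 0],
  [[0, 0, 1], 0],
  [[0, 0, 0.7], 0],
  [[0, 0, 0.5], 0],
  [[0, 0, 0], 0],
  [[0, 0, 0], 0],
])

```text
t: 15.9
eef_pos: [0.6246, 0.0482, 0.0564]
tcp_rot: [3.141, -0.001, 0.081]
ft_force: [-0.1, -0.2, -0.7]
grip_width: 0.0127
grip_force: 49.3
```

```bash
python3 - <<'E'
from h import *
o=get_obs();print(o["eef_pos"],o["ft_force"])
go(.6237,.0481,.0530,.0818)
E
```

```text
[0.62464502 0.04821205 0.05644565] [-0.06999148 -0.24542783 -0.74521466]
shift cm -0.10 0.00 0.34 turn -0.06
```

jog_arm([
  [[-0.05, 0, 0.15], 0],
  [[0, 0, 0.12], 0],
  [[0, 0, 0.05], 0],
  [[0, 0, 0], 0],
])

```text
t: 16.3
eef_pos: [0.624, 0.0482, 0.0535]
tcp_rot: [3.141, -0.001, 0.081]
ft_force: [-1.1, -0.9, 4.9]
grip_width: 0.0125
grip_force: 50.1
```

jog_arm([
  [[0, 0, 0], 0],
  [[0, 0, 0], 0],
  [[0, 0, 0], 0],
  [[0, 0, 0], 0],
  [[0, 0, -1], 0],
  [[0, 0, -3], 0],
  [[0, 0, -4], 0],
  [[0, 0, -4], 0],
  [[-4, 0, -1], 0],
  [[-3, 0, 0], 0],
  [[0, 0, 0], 0],
  [[0, 0, 0], 0],
], fingers=110)

```text
t: 17.5
eef_pos: [0.5541, 0.0426, 0.1837]
tcp_rot: [3.141, -0.002, 0.081]
ft_force: [1.0, -0.5, -0.2]
grip_width: 0.0485
grip_force: 0.0
```

```bash
python3 - <<'E'
from h import *
cal=calibration("wrist");a=capture("wrist");cv2.imwrite("pics/w7.png",a)
o=get_obs();print(o["eef_pos"],o["tcp_rot"])
x,y,w=.6248,.0479,.0818
for d in outline_of("bridge","wrist")[:2]:
    m=d["mask"].astype(np.uint8);c=max(cv2.findContours(m,0,1)[0],key=len)[:,0,:]
    P=to_plane(c,.048,cal)[:,:2]-[x,y]
    L=P@np.array([[np.cos(w),np.sin(w)],[-np.sin(w),np.cos(w)]]).T
    print(d["p"],d["rect"],L.min(0),L.max(0),cv2.minAreaRect(L.astype(np.float32)))
c=a[:, 90:430]; 
# overlay predicted plate outline
q=project(frame([[-.062,-.024,.048],[.062,-.024,.048],[.062,.024,.048],[-.062,.024,.048]],x,y,w),cal)
s=600/384;b=cv2.resize(c,None,fx=s,fy=s,interpolation=cv2.INTER_CUBIC)
cv2.polylines(b,[((q-[90,0])*s).round().astype(np.int32)],True,(0,0,255),1)
cv2.imwrite("pics/w7c.png",b)
E
```

```text
[0.55473565 0.04262349 0.18331011] [ 3.14145378e+00 -1.97492952e-03  8.06658388e-02]
0.66 [233.9, 43.7, 48.7, 133.8] [-0.06135338 -0.02443654] [0.06200588 0.02456867] ((0.0003190338611602783, 0.00012312643229961395), (0.12345945835113525, 0.04882064089179039), 0.14615581929683685)
```

View pics/w7c.png

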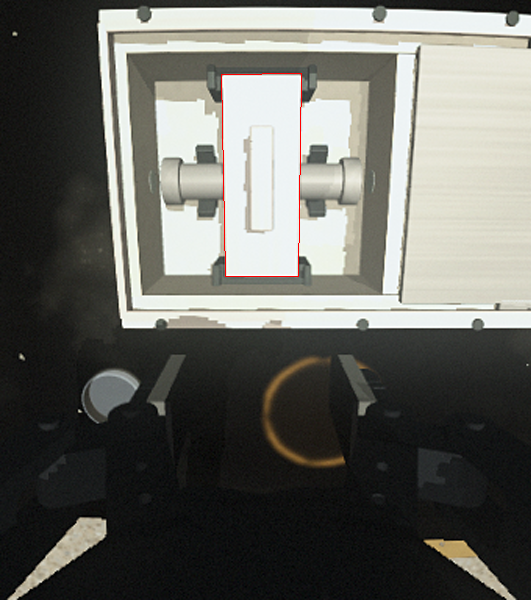

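jog_arm([
  [[0, 4, 0], -8.2],
  [[0, 4, 0], -8.2],
  [[0, 4, 0], -8.2],
  [[0, 4, 0], -8.2],
  [[0, 0, 0], -8.2],
  [[0, 0, 0], -8.2],
  [[0, 0, 0], -8.2],
  [[0, 0, 0], -8.2],
  [[0, 0, 0], -8.2],
  [[0, 0, 0], -8.2],
  [[0, 0, 0], -8],
  [[0, 0, 0], 0],
], fingers=255)

```text
t: 18.8
eef_pos: [0.6009, -0.1087, 0.182]
tcp_rot: [-3.141, 0.0, 1.651]
ft_force: [0.1, 0.5, -0.2]
grip_width: 0.0002
grip_force: 0.0
```

```bash
python3 - <<'E'
from h import *
o=get_obs();print(o["eef_pos"],o["tcp_rot"],o["grip_width"])
g=frame([[0,-.31,.0]],.6248,.0479,.0818)[0];print(g)
go(g[0],g[1],.18,np.pi/2+.0818)
capture("top");ct=calibration("top")
for d in outline_of("cover","top")[:2]: print(d["p"],d["rect"])
E
```

```text
[ 0.60086276 -0.10870786  0.18202956] [-3.14134648e+00  1.80310167e-05  1.65121418e+00] 0.0001721798961690867
[ 0.65012973 -0.26106344  0.        ]
shift cm -15.58 3.69 0.20 turn -0.08
0.73 [302.6, 148.2, 40.5, 53.4]
```

jog_arm([
  [[-4, 1, 0], 0],
  [[-4, 1, 0], 0],
  [[-4, 1, 0], 0],
  [[-2, 0.7, 0], 0],
  [[0, 0, 3], 0],
  [[0, 0, 3], 0],
  [[0, 0, 2], 0],
  [[0, 0, 0.8], 0],
  [[0, 0, 0], 0],
  [[0, 0, 0], 0],
])

```text
t: 19.9
eef_pos: [0.649, -0.2454, 0.0957]
tcp_rot: [3.14, 0.001, 1.651]
ft_force: [-0.0, 0.1, 0.2]
grip_width: -0.0
grip_force: 0.0
```

```bash
cat >> h.py <<'E'
def pol():
    o=get_obs();d=o["eef_pos"]-[.6248,.0479,0];w=.0818;c,s=np.cos(w),np.sin(w)
    print("pol mm x %.1f y %.1f z %.1f yaw err deg %.2f"%(1e3*(c*d[0]+s*d[1]),1e3*(-s*d[0]+c*d[1]),1e3*d[2],np.degrees(o["tcp_rot"][2]-np.pi/2-w)),o["ft_force"].round(1))
E
python3 -c "
from h import *
pol()
cal=calibration('wrist');a=capture('wrist');cv2.imwrite('pics/w8.png',a)
print(project(frame([[-.06,-.24,.107],[.06,-.24,.107],[0,-.24,.107]],.6248,.0479,.0818),cal).round())
for d in outline_of('cover','wrist')[:2]: print(d['p'],d['rect'])
"
```

```text
pol mm x 0.1 y -294.3 z 95.7 yaw err deg -0.10 [-0.   0.1  0.2]
[[133. 145.]
 [381. 145.]
 [257. 144.]]
0.68 [113.4, 0.0, 283.1, 155.5]
```

jog_arm([
  [[1, 0, 0.5], 0],
  [[1, 0, 0], 0],
  [[1, 0, 0], 0],
  [[1, 0, 0], 0],
  [[1, 0, 0], 0],
  [[1, 0, 0], 0],
  [[1, 0, 0], 0],
  [[0, 0, 0], 0],
])

```text
t: 20.8
eef_pos: [0.6423, -0.1736, 0.0897]
tcp_rot: [-3.141, -0.001, 1.653]
ft_force: [-0.1, 0.7, 0.0]
grip_width: -0.0002
grip_force: 0.0
```

```bash
python3 -c "
from h import *
pol()"
```

```text
pol mm x -0.7 y -222.2 z 89.7 yaw err deg 0.00 [-0.1  0.7  0. ]
```

jog_arm([
  [[1.2, 0.02, 0], 0],
  [[1.2, 0.02, 0], 0],
  [[1.2, 0.02, 0], 0],
  [[1.2, 0, 0], 0],
  [[1.2, 0, 0], 0],
  [[1, 0, 0], 0],
])

```text
t: 21.4
eef_pos: [0.6373, -0.1043, 0.0896]
tcp_rot: [-3.142, 0.0, 1.652]
ft_force: [0.6, -2.1, 0.1]
grip_width: 0.0001
grip_force: 0.7
```

```bash
python3 -c "
from h import *
pol()
capture('top')
for d in outline_of('cover','top')[:2]: print(d['p'],d['rect'])
"
```

```text
pol mm x -0.0 y -152.7 z 89.6 yaw err deg -0.04 [ 0.6 -2.1  0.1]
0.8 [267.7, 147.0, 64.4, 55.9]
```

jog_arm([
  [[1, 0, 0], 0],
  [[1, 0, 0], 0],
  [[1, 0, 0], 0],
  [[0.8, 0, 0], 0],
  [[0.6, 0, 0], 0],
  [[0.3, 0, 0], 0],
  [[0.3, 0, 0], 0],
])

```text
t: 22.2
eef_pos: [0.6333, -0.0554, 0.0895]
tcp_rot: [-3.141, 0.0, 1.652]
ft_force: [-0.3, -1.6, -0.6]
grip_width: -0.0001
grip_force: 0.4
```

```bash
python3 -c "
from h import *
pol()"
```

```text
pol mm x 0.0 y -103.7 z 89.5 yaw err deg -0.05 [-0.3 -1.6 -0.6]
```

Remaining about 13 mm; slow steps until the stop shows as force.

jog_arm([
  [[0.3, 0, 0], 0],
  [[0.3, 0, 0], 0],
  [[0.2, 0, 0], 0],
  [[0.2, 0, 0], 0],
  [[0, 0, 0], 0],
])

```text
t: 22.7
eef_pos: [0.6326, -0.0454, 0.0896]
tcp_rot: [3.142, -0.0, 1.651]
ft_force: [-0.0, -0.5, -0.4]
grip_width: -0.0001
grip_force: 0.0
```

jog_arm([
  [[0.1, 0, 0], 0],
  [[0.1, 0, 0], 0],
  [[0, 0, 0], 0],
])

```text
t: 23.0
eef_pos: [0.6324, -0.0437, 0.0897]
tcp_rot: [3.141, 0.0, 1.651]
ft_force: [0.2, -0.8, -0.2]
grip_width: -0.0002
grip_force: 0.3
```

jog_arm([
  [[0.15, 0, 0], 0],
  [[0.15, 0, 0], 0],
  [[0, 0, 0], 0],
])

```text
t: 23.3
eef_pos: [0.6324, -0.0425, 0.0898]
tcp_rot: [3.141, 0.004, 1.652]
ft_force: [0.4, -6.9, -0.4]
grip_width: -0.0
grip_force: 3.3
```

```bash
python3 -c "
from h import *
pol()"
```

```text
pol mm x 0.2 y -90.8 z 89.8 yaw err deg -0.02 [ 0.4 -6.9 -0.4]
```

jog_arm([
  [[0.1, 0, 0], 0],
  [[0, 0, 0], 0],
  [[0, 0, 0], 0],
])

```text
t: 23.6
eef_pos: [0.6324, -0.0425, 0.0899]
tcp_rot: [3.141, 0.005, 1.652]
ft_force: [0.4, -9.4, 0.3]
grip_width: 0.0002
grip_force: 4.6
```

jog_arm([
  [[-1, 0, 0], 0],
  [[-3, 0, 0], 0],
  [[-3, 0, -3], 0],
  [[-2, 0, -5], 0],
  [[0, 0, -5], 0],
  [[0, 0, 0], 0],
  [[0, 0, 0], 0],
  [[0, 0, 0], 0],
])

```text
t: 24.4
eef_pos: [0.6384, -0.1275, 0.2146]
tcp_rot: [-3.139, -0.001, 1.652]
ft_force: [-0.4, -0.1, -0.1]
grip_width: -0.0001
grip_force: 0.0
```

```bash
python3 -c "
from h import *
pol()
cal=calibration('wrist');a=capture('wrist');cv2.imwrite('pics/w9.png',a)
for d in outline_of('cover','wrist')[:1]:
    m=d['mask'].astype(np.uint8);c=max(cv2.findContours(m,0,1)[0],key=len)[:,0,:]
    P=to_plane(c,.077,cal)[:,:2]-[.6248,.0479];w=.0818
    L=P@np.array([[np.cos(w),np.sin(w)],[-np.sin(w),np.cos(w)]]).T
    print(d['p'],d['rect'],L.min(0),L.max(0))
"
```

```text
pol mm x -0.8 y -176.0 z 214.6 yaw err deg -0.06 [-0.4 -0.1 -0.1]
```

```bash
python3 -c "
from h import *
for cam in ('top','side'):
  cal=calibration(cam);capture(cam)
  for d in outline_of('cover',cam)[:1]:
    m=d['mask'].astype(np.uint8);c=max(cv2.findContours(m,0,1)[0],key=len)[:,0,:]
    P=to_plane(c,.077,cal)[:,:2]-[.6248,.0479];w=.0818
    L=P@np.array([[np.cos(w),np.sin(w)],[-np.sin(w),np.cos(w)]]).T
    print(cam,d['p'],d['rect'],L.min(0),L.max(0))
"
```

```text
top 0.82 [243.8, 147.7, 66.3, 57.4] [-0.07476002 -0.08676049] [0.08125079 0.08147562]
side 0.69 [210.1, 147.5, 76.1, 50.3] [-0.07282778 -0.12595144] [0.07600534 0.07720324]
```

Both the top and side views put the cover's leading edge at y ≈ +80 mm, and the firm stop agrees, so the cover is shut.

```bash
python3 -c "
from workcell import *
print(finish_job())"
```

```text
the job is handed in; nothing more can be done
None
```

The job is handed in at about 24.5 s: the tube lies in both saddles, the bridge is flat on its ledges, the cover is pushed shut against its stop, and the arm stayed clear of the petri dish and crucible; no verdict was returned.

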